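# Level the gel-casting table

### The arm

A 7-joint arm with a two-finger parallel gripper is mounted at the origin on a cart in front of the work surface, level with it; the furniture and walls round the work are solid. World frame = base frame: x ahead of the robot, y to its left, z up, the work surface at z = 0. Lengths are in m, angles in rad, forces in N, time in s.
With the tool pointing down it reaches from about 0.4 to 0.85 m from the base axis. Payload 4.4 kg.
Tool frame: the origin (TCP) lies on the centre line of the jaws, within the pads' length; the fingertips stand 14 mm ahead of it and the grasp point (between the pads) lies 5 mm behind it; z points along the fingers, y is the line along which they close (so a half turn about z gives the same grasp; the last joint's range is limited). The gripper opens to 94 mm and grips with 3 to 60 N. Pads are 16 mm wide; open, the fingers measure 119 mm over their backs; the gripper's body (75 mm by 177 mm) begins 78 mm behind the grasp point.
Start: joints at [1.169, 0.628, 0.038, 1.517, -0.027, 0.996, -0.02], TCP at [0.214, -0.614, 0.219] pointing down, gripper open.
Joint ranges: [-3.06, 3.06], [-0.37, 2.12], [-1.25, 1.32], [0.18, 2.47], [-1.1, 4.24], [0.23, 1.98], [-2.94, 2.94]. Speed limits (rad/s): [2.57, 2.57, 3.14, 3.14, 3.14, 3.14, 3.14].

### API

Orientations are given as [roll, pitch, yaw] about the fixed x, y, z axes, in that order (R = Rz(yaw) Ry(pitch) Rx(roll)).
In Python, from cell import bot gives the robot as it stands.
- The arm moves only by the shell command python3 drive.py 'ROWS' [FORCE]. ROWS is rows parted by semicolons, their numbers by spaces, 1 to 20 of them, each of 5 numbers: the finger opening in m, then dx, dy, dz in m, then a turn about the tool's z in rad; each row shifts and turns the commanded pose from where the row before left it, along the tool's axes as they then stand; what a row does not reach is not made up. A row lasts 1/10 s, in which the tool goes at most 0.05 m and 0.15 rad, less where a joint would pass 70% of its speed; a pose out of reach is approached as far as the arm can. The fingers move at their own pace and stop on an object; FORCE is the grip in N (left out, the last holds). Time passes only in rows, so rows that do not move let the fingers close. It prints the time, the measured TCP pose, the force, the opening and the grip force at its end.
- bot.get_state(): the state, without advancing time (a new reading comes with each control period).
- bot.get_image(name): name is "scene" or "top" or "wrist"; returns the picture (384x512x3 uint8, blue, green, red); there is no depth.
- bot.get_calibration(name): a dict with "intrinsics" (3x3 intrinsics, pixels), "extrinsics" (4x4, takes a point from camera to world coordinates). Camera axes: x right, y down, z forward; pixel columns grow to the right and rows downward; lengths in m; the calibration is good to about 2 mm. A picture is of the moment at which its call begins: read the wrist's pose just before it. get_calibration takes no time and is no camera call; for the wrist camera it gives the pose at the moment of the call.
- bot.hand_in(): hands the job in; it is judged then, once.
The state is a dict: "t": time; "joints": joint angles; "qd": joint speeds; "joint_efforts": joint torques, N m; "position": TCP position; "orientation": TCP orientation; "force": force on the tool from outside, world axes, zero at the start; "ft_torque": the same for the moment, N m; "gripper_width": finger opening in m; "finger_force": force on a finger pad.
Only numpy, scipy, OpenCV 4.12 (cv2) and the standard library are available. Lean on these libraries where they do the work, as an engineer would, in place of code of your own. Each camera call takes 0.05 s, during which the arm holds its last target. There are 200 camera calls.

### The job

Stand the yellow spirit level lengthwise on the middle of the white top of the gel-casting table, and turn the black wing knob of the table's levelling foot until the bubble rests midway between its two lines while you press the level down firmly. The white top floats on springs and seats on its levelling foot only under that push, so the bubble reads true only while the level is pressed down. Finish with the hand still pressing the level down on the top and the bubble centred, and leave the glassware and bottles round about where they stand.

Things in the scene. Friction and masses are not known exactly. Their poses are not given: they have to be found in the camera images.
- level: yellow spirit level, a block 150 long (its x) x 24 wide (its y) x 36 mm high, black ends, about 0.25 kg; origin: centre of its underside. On the middle of its top a green vial strip, 64 mm long, 3 mm proud, has a white bubble 13 mm long and two black lines 9.5 mm either side of the middle. It starts upright on the bench, x roughly away from the robot; either end may face the foot
- bubble_mid (a point): centre of the white bubble, on top of the level; its x in the level's frame is its offset from the middle of the vial, 0 is centred. It floats to the higher end, 0.5 mm for each 0.001 rad of slope, stops at 23 mm either way, and takes less than 1 s to settle
- bubble (a joint): where the bubble stands along its vial, as an angle (rad): its offset along the level's +x is 0.5 mm for each 0.001 rad of this value; 0 is centred, stops at 0.046 either way. Readings scatter: take the mean of many
- plate_seat (a point): middle of the upper face of the white top of the levelling table, about 70 mm above the bench, moving with the top. The top is 120 (x) x 210 (y) x 10 mm; a blue stripe 34 mm wide along y shows where the level goes. -y points to the levelling foot with the wing knob, +y to the hinge, 120 mm from here. The foot's end starts too high (0.010 to 0.027 rad when pressed)
- plate: the same white top; origin on the hinge line, 120 mm towards +y and 16 mm below the seat point. Springs hold it 0.015 rad higher at the foot's end until pushed down: with the level on it, a push of 2 to 5 N on the middle of the level, or less nearer the foot, seats it; then it is rigid
- knob_grip (a point): point on the upright axis of the black wing knob, 12 mm below the top of the wing, 150 mm from the seat point towards -y, just off the end of the top. The wing is 46 mm long (this point's x), 14 mm thick (its y) and 32 mm high, with free room at both faces and above; grip it across its thickness from above
- knob (a joint): angle of the wing knob (rad), positive counter-clockwise from above, range -1.3 to 2.4; it stays where left (0.12 Nm of friction). 1 rad clockwise lowers the foot's end of the top by 0.015 rad (the knob itself by 4 mm) and moves the bubble 7.5 mm away from the foot; the angle at which the top is level differs each time, -0.35 to 0.35
- tall_bottle: glass bottle, 79 mm wide, 178 mm high, at the far left; origin at the middle of its underside. Not to be disturbed
- bottle_b: glass bottle, 77 mm wide, 178 mm high, at the left; origin as before. Not to be disturbed
- flask: conical glass flask, 64 mm wide, 105 mm high, at the left; origin as before. Not to be disturbed
- beaker: small glass beaker, 51 mm wide, 58 mm high, at the near left; origin as before. Not to be disturbed
- dropper_1: amber dropper bottle, 39 mm wide, 110 mm high, at the far right; origin as before. Not to be disturbed
- dropper_3: amber dropper bottle, 41 mm wide, 116 mm high, at the far right; origin as before. Not to be disturbed
- petri: petri dish, 61 mm wide, 14 mm high, near the robot; origin as before. Not to be disturbed

How it is judged:
By the outcome, as a careful person would: the job done as asked, in the order asked, and still so for the second after the job is handed in, while the arm keeps its last pose, push and grip.
It also fails if it takes over 72 s, if anything falls off the work surface, if the arm or the gripper's body presses on something with over 40 N, if the wrist force passes 120 N, or if a joint passes its speed limit or range.

## Working session

There is one attempt and no reset: what is moved stays moved. The work goes in short steps, Python scripts to look and compute and a shell command to move; the robot and the scene stay as the last step left them, time stands still between calls to the robot, and variables do not carry over. Pictures are saved under pics/ and viewed, at most 12 in all, crops included, and the job is handed in when it is done.

```bash
ls; mkdir -p pics; python3 - <<'E'
from cell import bot
import cv2,numpy as np
s=bot.get_state();print(s)
for n in ("scene","top"):
    im=bot.get_image(n);cv2.imwrite(f"pics/{n}0.png",im)
    c=bot.get_calibration(n);print(n,np.round(c["intrinsics"],1).tolist(),np.round(c["extrinsics"],3).tolist())
E
```

```text
cell.py
drive.py
pics
{'t': 0.0, 'joints': array([ 1.16920334,  0.62933296,  0.03845009,  1.51830773, -0.02701095,
        0.99626804, -0.02000108]), 'qd': array([-0.00041131,  0.00050101, -0.00017373, -0.00026991,  0.00017987,
        0.00138865, -0.00179845]), 'joint_efforts': array([ 1.84084588e-04, -5.49737084e+01,  1.14331115e+00, -1.86633199e+01,
       -5.22705156e-02,  2.38759612e-02,  1.84265255e-04]), 'position': array([ 0.21401607, -0.61312002,  0.21858204]), 'orientation': array([-3.13979480e+00,  1.71919436e-05,  3.35780744e-01]), 'force': array([-0.57223851, -0.0017399 ,  0.28647457]), 'ft_torque': array([0.00225581, 0.06750178, 0.04479011]), 'finger_force': 0.0, 'gripper_width': 0.09407709114801444}
scene [[493.5, 0.0, 259.8], [0.0, 493.5, 201.6], [0.0, 0.0, 1.0]] [[-0.528, -0.665, 0.528, -0.249], [-0.849, 0.401, -0.344, 0.522], [0.018, -0.63, -0.776, 1.023], [0.0, 0.0, 0.0, 1.0]]
top [[456.9, 0.0, 248.0], [0.0, 456.9, 195.2], [0.0, 0.0, 1.0]] [[0.025, -0.983, 0.179, 0.26], [-0.996, -0.04, -0.079, 0.111], [0.085, -0.177, -0.981, 1.409], [0.0, 0.0, 0.0, 1.0]]
```

View pics/scene0.png

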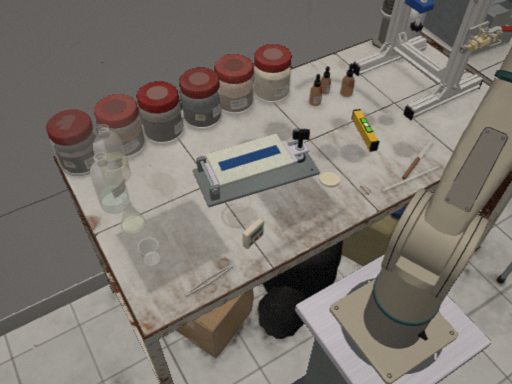

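View pics/top0.png

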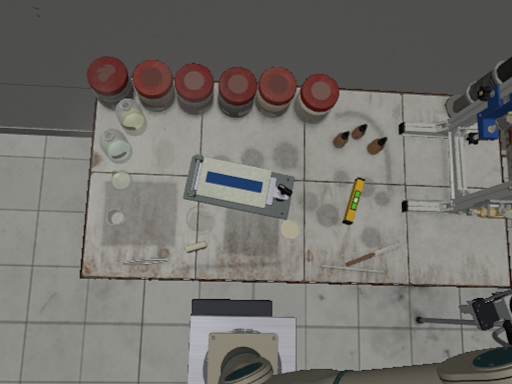

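The scene view shows the level at about (365,130), the blue stripe at (250,158) and the knob at (301,137). In the top view the level is at (355,201), the stripe at (235,182) and the knob at (284,191).

```bash
cat > h.py <<'E'
from cell import bot
import cv2,numpy as np
def ray(c,p):
    K,T=np.array(c["intrinsics"]),np.array(c["extrinsics"])
    d=T[:3,:3]@np.linalg.solve(K,[p[0],p[1],1.]);return T[:3,3],d/np.linalg.norm(d)
def onplane(c,p,z):
    o,d=ray(c,p);return o+d*(z-o[2])/d[2]
def tri(rs):
    A=sum(np.eye(3)-np.outer(d,d) for o,d in rs);b=sum((np.eye(3)-np.outer(d,d))@o for o,d in rs)
    return np.linalg.solve(A,b)
def blob(im,lo,hi,box=None,k=0):
    m=cv2.inRange(cv2.cvtColor(im,cv2.COLOR_BGR2HSV),np.array(lo),np.array(hi))
    if box:
        z=np.zeros_like(m);x0,y0,x1,y1=box;z[y0:y1,x0:x1]=m[y0:y1,x0:x1];m=z
    if k: m=cv2.morphologyEx(m,cv2.MORPH_CLOSE,np.ones((k,k),np.uint8))
    cs,_=cv2.findContours(m,cv2.RETR_EXTERNAL,cv2.CHAIN_APPROX_NONE)
    return max(cs,key=cv2.contourArea)
def cen(c):
    m=cv2.moments(c);return np.array([m["m10"]/m["m00"],m["m01"]/m["m00"]])
def axis(cal,c,z):
    P=np.array([onplane(cal,p,z)[:2] for p in cv2.boxPoints(cv2.minAreaRect(c))])
    a,b=P[1]-P[0],P[2]-P[1];l=a if np.hypot(*a)>np.hypot(*b) else b
    return P.mean(0),np.arctan2(l[1],l[0])%np.pi,np.hypot(*a),np.hypot(*b)
E
python3 - <<'E'
from h import *
np.set_printoptions(precision=4,suppress=True)
B={"scene":dict(level=(345,100,390,155),blue=(205,135,295,180),knob=(290,125,312,148)),"top":dict(level=(335,170,375,232),blue=(195,160,275,205),knob=(274,180,296,203))}
C={"yellow":((20,120,90),(34,255,255),"level",.036),"green":((38,90,60),(85,255,255),"level",.039),"blue":((100,100,30),(130,255,255),"blue",.072),"black":((0,0,0),(180,255,45),"knob",.09)}
R={k:[] for k in C}
for n in B:
    im=bot.get_image(n);cal=bot.get_calibration(n)
    for k,(lo,hi,b,z) in C.items():
        c=blob(im,lo,hi,B[n][b]);p=cen(c);R[k].append(ray(cal,p));print(n,k,p,cv2.contourArea(c),onplane(cal,p,z),axis(cal,c,z))
    b=B[n]["knob"];cv2.imwrite(f"pics/k_{n}.png",cv2.resize(im[b[1]-15:b[3]+15,b[0]-15:b[2]+15],None,fx=7,fy=7,interpolation=cv2.INTER_NEAREST))
for k in R: print(k,tri(R[k]))
a=cv2.imread("pics/k_scene.png");b=cv2.imread("pics/k_top.png");h=min(a.shape[0],b.shape[0]);cv2.imwrite("pics/k.png",np.hstack([a[:h],b[:h]]))
E
```

```text
scene yellow [362.9828 128.1644] 300.0 [ 0.5023 -0.3241  0.036 ] (array([ 0.5042, -0.3278]), np.float64(2.820445224280707), np.float64(0.045752431711900375), np.float64(0.1532534509108161))
scene green [365.7689 124.4489] 37.5 [ 0.5084 -0.339   0.039 ] (array([ 0.5074, -0.3385]), np.float64(2.784872184971589), np.float64(0.01612545737674588), np.float64(0.06228076536511043))
scene blue [248.7982 157.5367] 436.0 [0.5422 0.0447 0.072 ] (array([0.5417, 0.0423]), np.float64(1.428779871585541), np.float64(0.17063706857515873), np.float64(0.031092499740854027))
scene black [300.7407 135.6173] 135.0 [ 0.5256 -0.1113  0.09  ] (array([ 0.517 , -0.1046]), np.float64(2.5236195892085056), np.float64(0.04160391178871046), np.float64(0.0667951767268994))
top yellow [353.2125 199.5036] 229.0 [ 0.5105 -0.3292  0.036 ] (array([ 0.5105, -0.331 ]), np.float64(2.8353959395102617), np.float64(0.1375759120094618), np.float64(0.029454242170111583))
top green [353.6731 204.7564] 26.0 [ 0.4934 -0.3295  0.039 ] (array([ 0.4955, -0.3299]), np.float64(2.8070029061636266), np.float64(0.029410331957715516), np.float64(0.014863774789906055))
top blue [233.7043 181.4566] 504.5 [0.5442 0.0472 0.072 ] (array([0.5443, 0.0469]), np.float64(1.412591263757502), np.float64(0.030520927157506154), np.float64(0.16686749181307933))
top black [284.8661 190.604 ] 58.5 [ 0.5192 -0.1047  0.09  ] (array([ 0.5204, -0.1031]), np.float64(1.4691881880429019), np.float64(0.024882095978680997), np.float64(0.04106983370755017))
yellow [ 0.5121 -0.3338  0.0238]
green [ 0.4907 -0.3213  0.0607]
blue [0.5433 0.0459 0.072 ]
black [ 0.5167 -0.1033  0.1012]
```

View pics/k.png

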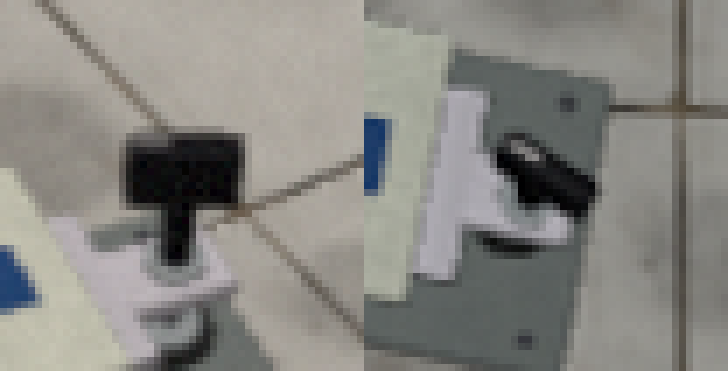

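The crop shows the wing from about (505,150) to (590,200) in the top view, sitting clear of the top's end. I'll hover over the level and use the wrist camera.

```bash
cat >> h.py <<'E'
from scipy.spatial.transform import Rotation as Ro
np.set_printoptions(precision=4,suppress=True)
def go(p=None,yaw=None):
    s=bot.get_state();R=Ro.from_euler("xyz",s["orientation"]).as_matrix()
    y=s["orientation"][2]
    print("t %.2f pos"%s["t"],s["position"],"rpy",s["orientation"],"F",s["force"],"w %.4f"%s["gripper_width"],"j7 %.2f"%s["joints"][6])
    if p is not None: print("tool shift now",R.T@(np.array(p)-s["position"]))
    if yaw is not None:
        print("turn about tool z",-((yaw-y+np.pi)%(2*np.pi)-np.pi))
        if p is not None: print("tool shift after turn",Ro.from_euler("xyz",[s["orientation"][0],s["orientation"][1],yaw]).as_matrix().T@(np.array(p)-s["position"]))
E
python3 -c "
from h import *
go([.507,-.329,.2],-.32)"
```

```text
t 0.20 pos [ 0.2141 -0.6133  0.2189] rpy [-3.1405  0.      0.3358] F [-0.2566 -0.364  -0.0851] w 0.0942 j7 -0.02
tool shift now [ 0.3703 -0.1719  0.0191]
turn about tool z 0.655796559257019
tool shift after turn [ 0.1886 -0.362   0.0193]
```

```bash
python3 drive.py '.094 .041 -.019 .002 0;.094 .041 -.019 .002 0;.094 .041 -.019 .002 0;.094 .041 -.019 .002 0;.094 .041 -.019 .002 0;.094 .041 -.019 .002 0;.094 .041 -.019 .002 0;.094 .041 -.019 .002 0;.094 .042 -.02 .002 0;.094 0 0 0 .13;.094 0 0 0 .13;.094 0 0 0 .13;.094 0 0 0 .13;.094 0 0 0 .135;.094 0 0 0 0;.094 0 0 0 0' && python3 - <<'E'
from h import *
go([.507,-.329,.2],-.32)
c=bot.get_calibration("wrist");im=bot.get_image("wrist");cv2.imwrite("pics/w1.png",im)
print(np.array(c["intrinsics"]).tolist(),c["extrinsics"])
E
```

```text
t: 1.8
position: [0.5069, -0.3292, 0.2014]
orientation: [3.142, 0.0, -0.316]
force: [0.4, 0.1, 0.5]
gripper_width: 0.0939
finger_force: 0.0
t 1.80 pos [ 0.5069 -0.3292  0.2014] rpy [ 3.1416  0.0003 -0.3158] F [0.377  0.1038 0.4775] w 0.0939 j7 -1.21
tool shift now [ 0.0001 -0.0002  0.0014]
turn about tool z 0.004186300503767448
tool shift after turn [ 0.0001 -0.0002  0.0014]
[[315.152984521729, 0.0, 256.3797117597241], [0.0, 315.152984521729, 185.94404361096744], [0.0, 0.0, 1.0]] [[-0.3105 -0.9179 -0.2471  0.5783]
 [-0.9506  0.2999  0.0807 -0.353 ]
 [ 0.      0.26   -0.9656  0.3666]
 [ 0.      0.      0.      1.    ]]
```

View pics/w1.png

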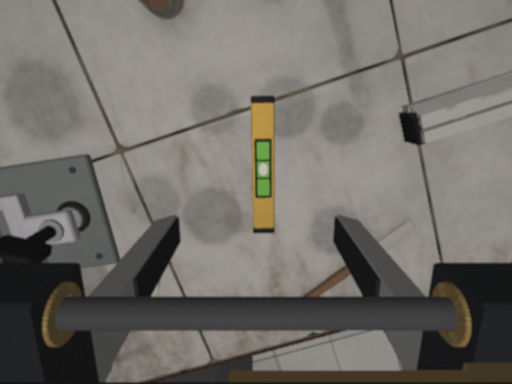

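The wrist view shows the level upright, spanning rows 96–233 at column ~263, with the bubble at (263,169). Next I refine its pose.

```bash
python3 - <<'E'
from h import *
im=bot.get_image("wrist");c=bot.get_calibration("wrist")
y=blob(im,(18,100,80),(90,255,255),(200,60,330,260),5)
ctr,yaw,a,b=axis(c,y,.036);print("yellow",ctr,yaw-np.pi,a,b,cv2.minAreaRect(y))
ctr,yaw,a,b=axis(c,blob(im,(38,90,60),(85,255,255),(200,60,330,260),9),.039);print("green",ctr,yaw-np.pi,a,b)
go([*ctr,.022],yaw-np.pi)
E
```

```text
yellow [ 0.5106 -0.3367] -0.3031920504704426 0.023322761917790223 0.13724514332768686 ((261.5, 165.0), (126.0, 23.0), 90.0)
green [ 0.5098 -0.3381] -0.3056638154593059 0.014518538108123615 0.0595786614396644
t 1.90 pos [ 0.5069 -0.3293  0.2014] rpy [-3.1414  0.0001 -0.3169] F [0.2867 0.1014 0.1209] w 0.0936 j7 -1.21
tool shift now [0.0056 0.0074 0.1794]
turn about tool z -0.01123790753825249
tool shift after turn [0.0055 0.0075 0.1794]
```

```bash
python3 drive.py '.06 .0055 .007 .04 -.008;.06 0 0 .045 0;.06 0 0 .045 0;.06 0 0 .03 0;.06 0 0 .018 0;.06 0 0 0 0;.01 0 0 0 0;.01 0 0 0 0;.01 0 0 0 0;.01 0 0 0 0;.01 0 0 0 0;.01 0 0 0 0' 25 && python3 drive.py '.01 0 0 -.03 0;.01 0 0 -.045 0;.01 0 0 -.045 0;.01 0 0 -.02 0;.01 0 0 0 0' && python3 - <<'E'
from h import *
go([.5433,.0459,.16],1.415)
E
```

```text
t: 3.1
position: [0.5104, -0.3378, 0.0242]
orientation: [3.142, -0.001, -0.311]
force: [0.1, 0.4, 6.0]
gripper_width: 0.0238
finger_force: 25.0
t: 3.6
position: [0.5116, -0.339, 0.1665]
orientation: [3.14, -0.006, -0.311]
force: [0.3, -0.6, -3.1]
gripper_width: 0.0241
finger_force: 25.0
t 3.60 pos [ 0.5116 -0.339   0.1665] rpy [ 3.14   -0.0061 -0.3112] F [ 0.344  -0.5568 -3.0601] w 0.0241 j7 -1.19
tool shift now [-0.0877 -0.3761  0.0054]
turn about tool z -1.7262320422475117
tool shift after turn [ 0.3851 -0.0284  0.0088]
```

```bash
python3 drive.py '.01 0 0 -.04 0;.01 -.011 -.047 0 0;.01 -.011 -.047 0 0;.01 -.011 -.047 0 0;.01 -.011 -.047 0 0;.01 -.011 -.047 0 0;.01 -.011 -.047 0 0;.01 -.011 -.047 0 0;.01 -.011 -.047 0 0' && python3 drive.py '.01 0 0 0 -.144;.01 0 0 0 -.144;.01 0 0 0 -.144;.01 0 0 0 -.144;.01 0 0 0 -.144;.01 0 0 0 -.144;.01 0 0 0 -.144;.01 0 0 0 -.144;.01 0 0 0 -.144;.01 0 0 0 -.144;.01 0 0 0 -.144;.01 0 0 0 -.142;.01 0 0 0 0;.01 0 0 0 0' && python3 - <<'E'
from h import *
go([.5433,.0459,.16],1.415)
ims=[bot.get_image("wrist")];c=bot.get_calibration("wrist")
cv2.imwrite("pics/w2.png",ims[0])
t=bot.get_image("top");ct=bot.get_calibration("top")
b=blob(ims[0],(100,80,30),(130,255,255));p=cv2.minAreaRect(b);print(p,axis(c,b,.073))
E
```

```text
t: 4.5
position: [0.5397, 0.049, 0.2013]
orientation: [3.14, 0.003, -0.311]
force: [1.1, 0.2, -2.5]
gripper_width: 0.0238
finger_force: 25.0
t: 5.9
position: [0.5403, 0.0469, 0.202]
orientation: [-3.139, 0.0, 1.411]
force: [-0.7, -0.0, -2.8]
gripper_width: 0.024
finger_force: 25.0
t 5.90 pos [0.5403 0.0469 0.202 ] rpy [-3.1388  0.0002  1.4112] F [-0.685  -0.0063 -2.8238] w 0.0240 j7 -0.46
tool shift now [-0.0005  0.0032  0.042 ]
turn about tool z -0.00375424844359884
tool shift after turn [-0.0005  0.0032  0.042 ]
((263.5, 99.0), (10.0, 35.0), 90.0) (array([0.5586, 0.1219]), np.float64(2.9825106199683993), np.float64(0.03141792574215578), np.float64(0.008689264196348802))
```

View pics/w2.png

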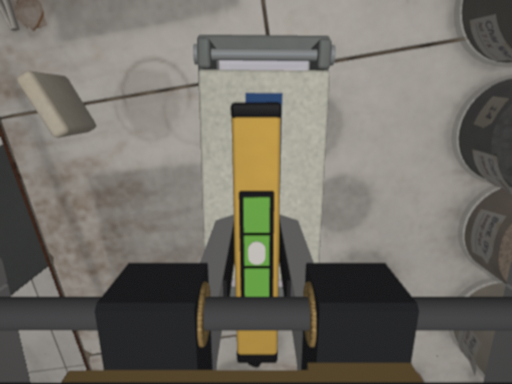

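The level hangs straight over the stripe; the bubble is visible at (257,252) with lines at rows 234 and 267, and the top's edges are at about columns 200 and 327. I'll measure the top's centreline from those edges.

```bash
python3 - <<'E'
from h import *
im=cv2.imread("pics/w2.png");c=bot.get_calibration("wrist")
g=cv2.GaussianBlur(im,(3,3),0).astype(float)
L=[];R=[];
for r in range(80,205,4):
    d=np.abs(np.diff(g[r],axis=0)).sum(1)
    l=190+d[190:215].argmax();q=312+d[312:340].argmax();L.append((l+.5,r));R.append((q+.5,r))
mid=[]
def fit(P):
    P=np.array([onplane(c,p,.073)[:2] for p in P]);v=cv2.fitLine(P.astype(np.float32),cv2.DIST_HUBER,0,.001,.001).ravel();return v
l,r=fit(L),fit(R);print(L[::5],R[::5]);print(l,r)
for v in(l,r):print("angle",np.arctan2(v[1],v[0])%np.pi)
a=1.414;n=np.array([np.sin(a),-np.cos(a)]);print("offsets",l[2:]@n,r[2:]@n,"mid",(l[2:]@n+r[2:]@n)/2,"seat",np.array([.5433,.0459])@n,"tcp",bot.get_state()["position"][:2]@n)
col=g[55:90,225:240].mean(1);print("far edge rows",np.abs(np.diff(col,axis=0)).sum(1).round())
b=blob(im,(100,80,30),(130,255,255));P=np.array([onplane(c,p,.073)[:2] for p in b[:,0]]);u=np.array([np.cos(a),np.sin(a)])
print("stripe far end along",(P@u).max(),"lat mid",((P@n).max()+(P@n).min())/2,"seat along",np.array([.5433,.0459])@u)
for rr in (66,68,70):print(rr,onplane(c,(232,rr),.074)[:2]@u)
y=blob(im,(18,100,80),(34,255,255),(225,90,290,190));P=y[:,0];print("level mid cols",[(r,P[P[:,1]==r][:,0].min(),P[P[:,1]==r][:,0].max()) for r in(125,150,180)])
print([onplane(c,(x,r),.22)[:2]@n for x,r in((256.5,125),(256.5,180))])
E
```

```text
[(np.float64(197.5), 80), (np.float64(200.5), 100), (np.float64(201.5), 120), (np.float64(201.5), 140), (np.float64(202.5), 160), (np.float64(202.5), 180), (np.float64(203.5), 200)] [(np.float64(327.5), 80), (np.float64(326.5), 100), (np.float64(325.5), 120), (np.float64(324.5), 140), (np.float64(322.5), 160), (np.float64(321.5), 180), (np.float64(321.5), 200)]
[0.1708 0.9853 0.4981 0.1055] [0.1545 0.988  0.6089 0.0738]
angle 1.3991607
angle 1.4156746
offsets 0.4754873502230916 0.5898925849413668 mid 0.5326899675822292 seat 0.5294676343018219 tcp 0.526828528400908
far edge rows [27. 30. 21. 28. 84. 84. 39.  6.  6.  5.  1.  2. 14. 27. 20.  6. 14. 12.
  5.  3.  2.  2.  1.  1.  1.  1.  2.  3.  3.  4.  1.  2.  4.  4.]
stripe far end along 0.21216016408565985 lat mid 0.5328792327060975 seat along 0.13017574361927892
66 0.235717128226595
68 0.234068416813904
70 0.2324145766471284
level mid cols [(125, np.int32(232), np.int32(279)), (150, np.int32(233), np.int32(279)), (180, np.int32(234), np.int32(279))]
[np.float64(0.526697783675832), np.float64(0.5266588300228517)]
```

```bash
python3 drive.py '.01 -.001 .0045 .025 0;.01 0 0 .03 0;.01 0 0 .03 0;.01 0 0 0 0;.01 0 0 0 0' && python3 - <<'E'
from h import *
go()
im=bot.get_image("wrist");c=bot.get_calibration("wrist");cv2.imwrite("pics/w3.png",im)
a=1.414;n=np.array([np.sin(a),-np.cos(a)]);u=np.array([np.cos(a),np.sin(a)])
b=blob(im,(100,80,30),(130,255,255));P=np.array([onplane(c,p,.074)[:2] for p in b[:,0]])
print("stripe far",(P@u).max(),"lat mid",((P@n).max()+(P@n).min())/2,cv2.boundingRect(b),"tcp",bot.get_state()["position"][:2]@n,bot.get_state()["position"][:2]@u)
E
```

```text
t: 6.5
position: [0.5455, 0.0456, 0.1185]
orientation: [-3.141, 0.0, 1.414]
force: [0.2, -0.9, -1.6]
gripper_width: 0.0236
finger_force: 25.0
t 6.50 pos [0.5455 0.0456 0.1185] rpy [-3.1409  0.0003  1.4142] F [ 0.1837 -0.8527 -1.5586] w 0.0236 j7 -0.50
stripe far 0.21253095715822065 lat mid 0.5334585167099106 (234, 90, 49, 28) tcp 0.5325299437429406 0.13055933853001114
```

View pics/w3.png

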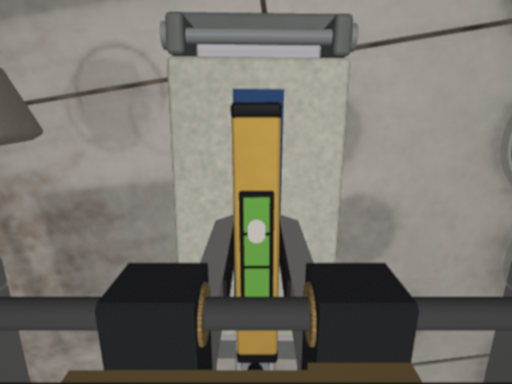

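The level sits centred over the stripe (stripe cols 234–283, level cols 233–280). Lowering to contact.

```bash
python3 drive.py '.01 0 0 .012 0;.01 0 0 .004 0;.01 0 0 .002 0;.01 0 0 0 0' && python3 drive.py '.01 0 0 .002 0;.01 0 0 0 0'&& python3 drive.py '.01 0 0 .002 0;.01 0 0 0 0'
```

```text
t: 6.95
position: [0.5455, 0.0454, 0.1004]
orientation: [-3.141, 0.0, 1.415]
force: [-0.1, 0.3, -2.3]
gripper_width: 0.0236
finger_force: 25.0
t: 7.15
position: [0.5456, 0.0454, 0.0985]
orientation: [3.142, -0.0, 1.415]
force: [0.3, 0.7, -3.3]
gripper_width: 0.0238
finger_force: 25.0
t: 7.35
position: [0.5455, 0.0454, 0.0964]
orientation: [-3.141, 0.0, 1.415]
force: [0.1, -0.2, -1.8]
gripper_width: 0.0238
finger_force: 25.0
```

```bash
python3 drive.py '.01 0 0 .002 0;.01 0 0 0 0' && python3 drive.py '.01 0 0 .002 0;.01 0 0 0 0' && python3 drive.py '.01 0 0 .0015 0;.01 0 0 0 0;.01 0 0 0 0'
```

```text
t: 7.55
position: [0.5457, 0.0454, 0.0946]
orientation: [3.141, 0.0, 1.415]
force: [0.5, 0.1, 0.4]
gripper_width: 0.0237
finger_force: 25.0
t: 7.75
position: [0.5456, 0.0453, 0.0925]
orientation: [3.141, 0.0, 1.415]
force: [0.2, 0.4, 1.0]
gripper_width: 0.0237
finger_force: 25.0
t: 8.05
position: [0.546, 0.0454, 0.0916]
orientation: [3.141, 0.0, 1.415]
force: [-1.0, -0.1, 5.2]
gripper_width: 0.0235
finger_force: 25.0
```

```bash
python3 drive.py '.045 0 0 0 0;.045 0 0 0 0;.045 0 0 0 0;.045 0 0 -.03 0;.045 0 0 -.03 0;0 -.026 0 0 0;0 -.026 0 0 0;0 0 0 .015 0;0 0 0 .005 0;0 0 0 0 0' && python3 - <<'E'
from h import *
go()
cv2.imwrite("pics/w4.png",bot.get_image("wrist"))
E
```

```text
t: 9.05
position: [0.5368, -0.0054, 0.1302]
orientation: [-3.14, -0.0, 1.415]
force: [0.3, -0.8, -0.4]
gripper_width: 0.0082
finger_force: 0.0
t 9.05 pos [ 0.5368 -0.0054  0.1302] rpy [-3.1397 -0.0002  1.4155] F [ 0.2584 -0.7708 -0.3713] w 0.0082 j7 -0.41
```

View pics/w4.png

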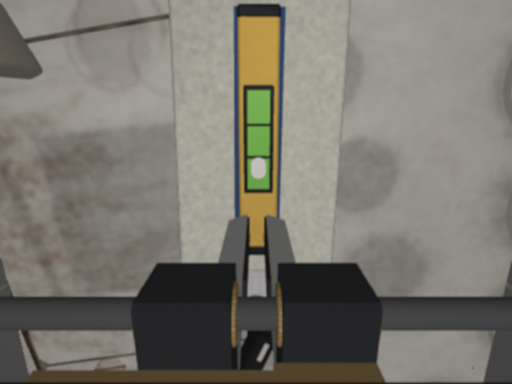

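The level stands on the stripe, and the bubble is at (258,168), on the foot side as expected. Now pressing with closed fingertips.

```bash
python3 drive.py '0 0 0 .006 0;0 0 0 0 0;0 0 0 .002 0;0 0 0 0 0' && python3 drive.py '0 0 0 .002 0;0 0 0 0 0'&& python3 drive.py '0 0 0 .002 0;0 0 0 0 0'
```

```text
t: 9.5
position: [0.5374, -0.0057, 0.1229]
orientation: [-3.141, 0.0, 1.415]
force: [-0.2, 0.3, 0.3]
gripper_width: 0.0005
finger_force: 0.0
t: 9.7
position: [0.5377, -0.006, 0.121]
orientation: [3.141, -0.0, 1.415]
force: [-1.0, 0.6, 2.0]
gripper_width: 0.0004
finger_force: 0.8
t: 9.9
position: [0.5375, -0.0065, 0.119]
orientation: [3.141, 0.001, 1.414]
force: [-0.0, -1.8, 3.4]
gripper_width: 0.0002
finger_force: 1.3
```

```bash
python3 drive.py '0 0 0 .002 0;0 0 0 0 0' && python3 drive.py '0 0 0 .001 0;0 0 0 0 0' && python3 drive.py '0 0 0 .001 0;0 0 0 0 0'
```

```text
t: 10.1
position: [0.5384, -0.0068, 0.1182]
orientation: [3.14, 0.001, 1.414]
force: [-2.1, -1.0, 10.7]
gripper_width: 0.0001
finger_force: 5.7
t: 10.3
position: [0.5387, -0.0068, 0.1179]
orientation: [3.139, 0.001, 1.414]
force: [-2.2, -2.4, 16.4]
gripper_width: 0.0006
finger_force: 8.4
t: 10.5
position: [0.5391, -0.0069, 0.1176]
orientation: [3.138, 0.001, 1.414]
force: [-3.9, -2.6, 22.2]
gripper_width: 0.0006
finger_force: 11.1
```

```bash
cat >> h.py <<'E'
def bubble(N=12,u=None,name=None):
    out=[]
    for i in range(N):
        im=bot.get_image("wrist");c=bot.get_calibration("wrist")
        if i==0 and name: cv2.imwrite(name,im)
        g=blob(im,(38,90,60),(85,255,255),(225,40,295,245),15)
        x,y,w,h=cv2.boundingRect(g);roi=im[y:y+h,x:x+w].astype(float)
        hsv=cv2.cvtColor(im[y:y+h,x:x+w],cv2.COLOR_BGR2HSV)
        wm=((hsv[...,1]<70)&(hsv[...,2]>140)).astype(np.uint8)
        b=cen(max(cv2.findContours(wm,cv2.RETR_EXTERNAL,cv2.CHAIN_APPROX_NONE)[0],key=cv2.contourArea))+[x,y]
        prof=np.r_[[roi[:,1:5,1].mean(1),roi[:,-5:-1,1].mean(1)]].mean(0)
        dk=np.clip(np.median(prof)-prof,0,None);dk[:5]=0;dk[-5:]=0
        k1=dk.argmax();e=dk.copy();e[max(0,k1-6):k1+7]=0;k2=e.argmax()
        L=sorted(y+(np.arange(k-2,k+3)*dk[k-2:k+3]).sum()/dk[k-2:k+3].sum() for k in(k1,k2))
        T=np.array(c["extrinsics"]);zt=.108
        P=[onplane(c,(b[0],r),zt)[:2] for r in(b[1],L[0],L[1],y,y+h-1)]
        uu=(P[1]-P[2])/np.hypot(*(P[1]-P[2]));s=[p@uu for p in P]
        sc=19/(s[1]-s[2]);out.append([sc*(s[0]-(s[1]+s[2])/2),b[1],L[0],L[1],y,y+h-1,sc*(s[0]-(s[3]+s[4])/2)])
    o=np.array(out);print("bubble mm (+ = away from foot)",o[:,0].mean(),"sd",o[:,0].std(),o[:,0]);print("rows bub,lines,ends, alt mm",o[:,1:].mean(0))
E
python3 drive.py '0 0 0 0 0;0 0 0 0 0;0 0 0 0 0;0 0 0 0 0;0 0 0 0 0;0 0 0 0 0;0 0 0 0 0;0 0 0 0 0' && python3 -c "
from h import *
bubble(12,name='pics/w5.png');go()
im=cv2.imread('pics/w5.png');cv2.imwrite('pics/w5c.png',cv2.resize(im[60:260,190:330],None,fx=3,fy=3))"
```

```text
t: 11.3
position: [0.539, -0.0069, 0.1177]
orientation: [3.138, 0.001, 1.414]
force: [-3.3, -3.4, 22.0]
gripper_width: 0.0006
finger_force: 11.0
bubble mm (+ = away from foot) -5.645144768399935 sd 0.003816481603729354 [-5.6433 -5.6453 -5.6534 -5.6438 -5.6428 -5.6431 -5.6536 -5.6423 -5.6426
 -5.6433 -5.644  -5.6443]
rows bub,lines,ends, alt mm [152.9583 125.6298 159.7209  88.     193.      -5.724 ]
t 11.90 pos [ 0.539  -0.0069  0.1177] rpy [3.1376 0.0011 1.4141] F [-2.989  -3.0796 21.4224] w 0.0004 j7 -0.42
```

View pics/w5c.png

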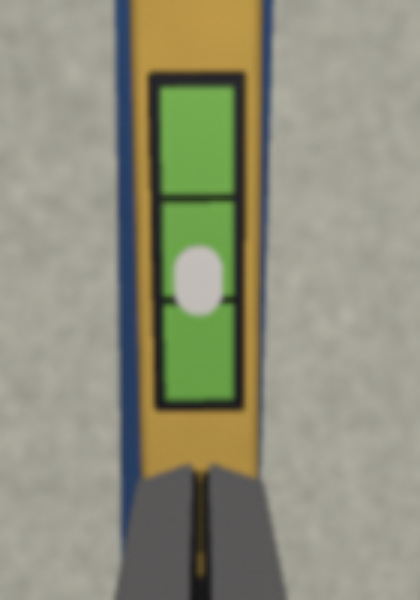

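The close-up shows the bubble overlapping the foot-side line: offset is −5.65 mm toward the foot. So the knob needs 5.65/7.5 = 0.753 rad clockwise. Next, look at the knob.

```bash
python3 drive.py '0 0 0 -.01 0;0 0 0 -.035 0;0 0 0 -.045 0;.05 -.04 0 0 0;.05 -.04 0 0 0;.05 -.04 0 0 0;.05 -.03 0 0 0;.05 0 0 0 0;.05 0 0 0 0' && python3 - <<'E'
from h import *
go()
im=bot.get_image("wrist");c=bot.get_calibration("wrist");cv2.imwrite("pics/w6.png",im)
s,t=bot.get_calibration("scene"),bot.get_calibration("top")
print("wing centre 2-view",tri([ray(s,(301.1,134)),ray(t,(284.9,190))]))
K=np.array(c["intrinsics"]);T=np.linalg.inv(c["extrinsics"])
p=K@(T[:3]@[.518,-.103,.1,1]);print("expected px",p[:2]/p[2],c["extrinsics"])
E
```

```text
t: 12.8
position: [0.514, -0.154, 0.2047]
orientation: [-3.141, -0.001, 1.413]
force: [0.2, 0.5, 0.1]
gripper_width: 0.0453
finger_force: 0.0
t 12.80 pos [ 0.514  -0.154   0.2047] rpy [-3.1413 -0.0009  1.4134] F [0.226  0.4646 0.1357] w 0.0453 j7 -0.09
wing centre 2-view [ 0.5168 -0.103   0.1073]
expected px [251.9294 132.1158] [[ 0.988  -0.1493 -0.04    0.5256]
 [-0.1545 -0.9544 -0.2554 -0.0789]
 [-0.      0.2586 -0.966   0.3702]
 [ 0.      0.      0.      1.    ]]
```

View pics/w6.png

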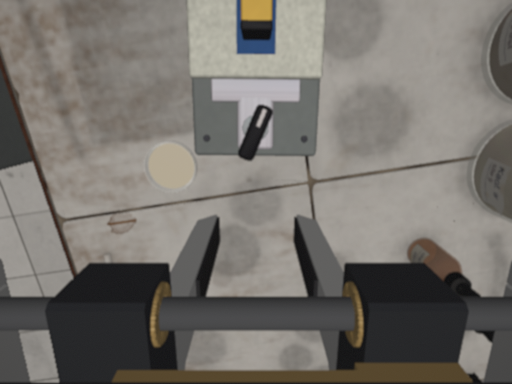

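The wing knob appears from (246,158) to (266,107), clear on both faces. Measuring its axis and direction.

```bash
python3 - <<'E'
from h import *
im=cv2.imread("pics/w6.png");c=bot.get_calibration("wrist")
m=blob(im,(0,0,0),(180,255,60),(232,95,280,168),5)
print(cv2.minAreaRect(m),cv2.contourArea(m),cen(m))
for z in(.107,.123):print(z,axis(c,m,z))
s,t=bot.get_calibration("scene"),bot.get_calibration("top")
print(tri([ray(s,(301.1,134)),ray(t,(284.9,190)),ray(c,cen(m))]))
ctr,yaw,_,_=axis(c,m,.115);go([*ctr,.16],yaw)
E
```

```text
((254.79425048828125, 132.41372680664062), (16.302017211914062, 55.53990173339844), 22.750974655151367) 786.0 [254.6355 132.4224]
0.107 (array([ 0.5203, -0.1034]), np.float64(1.0077917682945923), np.float64(0.04547723813894897), np.float64(0.013183455862011131))
0.123 (array([ 0.5206, -0.1019]), np.float64(1.0077917682945925), np.float64(0.0427129061272467), np.float64(0.012382100050717647))
[ 0.5188 -0.1037  0.1047]
t 12.85 pos [ 0.5143 -0.1528  0.2048] rpy [-3.1414 -0.0013  1.4156] F [ 0.7041 -0.1894  0.2744] w 0.0487 j7 -0.09
tool shift now [ 0.0505 -0.0017  0.0449]
turn about tool z 0.40784858059932283
tool shift after turn [ 0.0456 -0.0216  0.0449]
```

```bash
python3 drive.py '.04 .0255 -.001 0 0;.04 .025 -.001 0 0;.04 0 0 0 .136;.04 0 0 0 .136;.04 0 0 0 .136;.04 0 0 .03 0;.04 0 0 .02 0;.04 0 0 0 0;.04 0 0 0 0' && python3 - <<'E'
from h import *
go([.5204,-.103,.1],1.008)
cv2.imwrite("pics/w7.png",bot.get_image("wrist"))
E
```

```text
t: 13.75
position: [0.5203, -0.1023, 0.1552]
orientation: [-3.141, -0.001, 1.009]
force: [0.7, -0.3, -0.4]
gripper_width: 0.04
finger_force: 0.0
t 13.75 pos [ 0.5203 -0.1023  0.1552] rpy [-3.1409 -0.0006  1.0091] F [ 0.6868 -0.3436 -0.3623] w 0.0400 j7 -0.53
tool shift now [-0.0006  0.0005  0.0552]
turn about tool z 0.0011161165388635652
tool shift after turn [-0.0006  0.0005  0.0552]
```

View pics/w7.png

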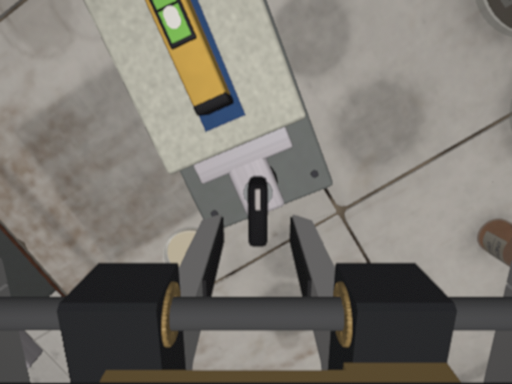

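The wing lies along the tool at column 258, midway between the fingers (222 and 292). Descending and gripping.

```bash
python3 drive.py '.04 0 0 .03 0;.04 0 0 .015 0;.04 0 0 .009 0;.04 0 0 0 0;.004 0 0 0 0;.004 0 0 0 0;.004 0 0 0 0;.004 0 0 0 0;.004 0 0 0 0' 30
```

```text
t: 14.7
position: [0.5205, -0.104, 0.1016]
orientation: [3.14, -0.0, 1.007]
force: [-1.2, 0.6, 3.7]
gripper_width: 0.0141
finger_force: 30.0
```

```bash
python3 drive.py '.004 0 0 0.0004 .108;.004 0 0 0.0004 .108;.004 0 0 0.0004 .108;.004 0 0 0.0004 .108;.004 0 0 0.0004 .107;.004 0 0 0.0004 .107;.004 0 0 0.0004 .107;.004 0 0 0 0;.004 0 0 0 0' && python3 -c "
from h import *
go(None,1.007-.753);print(bot.get_state()['ft_torque'])"
```

```text
t: 15.6
position: [0.5207, -0.1042, 0.0985]
orientation: [3.141, -0.001, 0.256]
force: [0.2, -1.8, 3.2]
gripper_width: 0.014
finger_force: 30.0
t 15.60 pos [ 0.5207 -0.1042  0.0985] rpy [ 3.1407 -0.0013  0.2555] F [ 0.2234 -1.7567  3.2477] w 0.0140 j7 -1.07
turn about tool z 0.0015138965741963162
[-0.0833 -0.3804 -0.1121]
```

```bash
python3 drive.py '.034 0 0 0 0;.034 0 0 0 0;.034 0 0 -.03 0;.034 0 0 -.045 0;0 0 0 0 -.145;0 0 0 0 -.145;0 0 0 0 -.145;0 0 0 0 -.145;0 0 0 0 -.145;0 0 0 0 -.145;0 0 0 0 -.145;0 0 0 0 -.144;0 0 0 0 0' && python3 -c "
from h import *
go([.5375,-.006,.135],1.414)"
```

```text
t: 16.9
position: [0.5196, -0.1039, 0.1729]
orientation: [-3.141, -0.001, 1.414]
force: [-0.5, 0.3, -0.6]
gripper_width: 0.0003
finger_force: 0.0
t 16.90 pos [ 0.5196 -0.1039  0.1729] rpy [-3.1406 -0.0006  1.4139] F [-0.4803  0.2508 -0.5949] w 0.0003 j7 -0.18
tool shift now [0.0994 0.0025 0.038 ]
turn about tool z -0.0001229201824450854
tool shift after turn [0.0994 0.0025 0.038 ]
```

```bash
python3 drive.py '0 .05 .0015 0 0;0 .0495 .001 0 0;0 0 0 .03 0;0 0 0 .018 0;0 0 0 0 0' && python3 drive.py '0 0 0 .004 0;0 0 0 .002 0;0 0 0 0 0' && python3 drive.py '0 0 0 .002 0;0 0 0 0 0'
```

```text
t: 17.4
position: [0.536, -0.0057, 0.123]
orientation: [-3.136, 0.001, 1.411]
force: [-0.2, -0.3, -0.1]
gripper_width: 0.0001
finger_force: 0.0
t: 17.7
position: [0.5386, -0.0064, 0.1197]
orientation: [3.141, -0.0, 1.411]
force: [-0.1, 0.9, 0.0]
gripper_width: 0.0003
finger_force: 0.0
t: 17.9
position: [0.5385, -0.0068, 0.1176]
orientation: [3.141, 0.001, 1.412]
force: [-0.0, -1.1, 1.5]
gripper_width: 0.0004
finger_force: 1.2
```

```bash
python3 drive.py '0 0 0 .002 0;0 0 0 .001 0;0 0 0 0 0' && python3 drive.py '0 0 0 .0015 0;0 0 0 0 0;0 0 0 0 0;0 0 0 0 0;0 0 0 0 0;0 0 0 0 0;0 0 0 0 0;0 0 0 0 0;0 0 0 0 0;0 0 0 0 0;0 0 0 0 0' && python3 -c "
from h import *
bubble(12,name='pics/w8.png');go()"
```

```text
t: 18.2
position: [0.5394, -0.0072, 0.1161]
orientation: [3.138, 0.001, 1.412]
force: [-2.5, -2.3, 16.5]
gripper_width: 0.0005
finger_force: 7.6
t: 19.3
position: [0.54, -0.0073, 0.1157]
orientation: [3.137, 0.001, 1.412]
force: [-1.9, -3.4, 23.3]
gripper_width: 0.0005
finger_force: 11.5
bubble mm (+ = away from foot) 0.509884698650972 sd 0.010470411167286005 [0.508  0.5092 0.5159 0.5219 0.5153 0.516  0.5036 0.5092 0.4806 0.5226
 0.5079 0.5084]
rows bub,lines,ends, alt mm [142.7234 126.4546 160.3371  89.     194.       0.5899]
t 19.90 pos [ 0.54   -0.0073  0.1157] rpy [3.1368 0.001  1.4117] F [-2.8461 -4.1426 23.8401] w 0.0007 j7 -0.39
```

The bubble now reads +0.51 mm, slightly past centre. I have time for a fine correction of 0.07 rad counter-clockwise.

```bash
python3 drive.py '0 0 0 -.015 0;0 0 0 -.045 0;.034 -.05 -.0015 0 0;.034 -.0495 -.001 0 0;.034 0 0 0 .145;.034 0 0 0 .145;.034 0 0 0 .145;.034 0 0 0 .145;.034 0 0 0 .145;.034 0 0 0 .145;.034 0 0 0 .145;.034 0 0 0 .143;.034 0 0 0 0;.034 0 0 0 0' && python3 -c "
from h import *
go([.5207,-.1042,.0985],.2555)"
```

```text
t: 21.3
position: [0.52, -0.1035, 0.1726]
orientation: [-3.141, 0.0, 0.259]
force: [0.2, -0.7, 0.2]
gripper_width: 0.0339
finger_force: 0.0
t 21.30 pos [ 0.52   -0.1035  0.1726] rpy [-3.1414  0.0001  0.2586] F [ 0.1573 -0.7182  0.2073] w 0.0339 j7 -1.09
tool shift now [0.0004 0.0009 0.0741]
turn about tool z 0.0031470638232202752
tool shift after turn [0.0004 0.0009 0.0741]
```

```bash
python3 drive.py '.034 .0004 .0009 .03 .003;.034 0 0 .03 0;.034 0 0 .012 0;.034 0 0 .002 0;.034 0 0 0 0;.004 0 0 0 0;.004 0 0 0 0;.004 0 0 0 0;.004 0 0 0 0;.004 0 0 0 0' 30 && python3 drive.py '.004 0 0 0 -.035;.004 0 0 0 -.035;.004 0 0 0 0;.004 0 0 0 0' && python3 -c "
from h import *
go(None,.2555+.07)"
```

```text
t: 22.3
position: [0.5215, -0.1041, 0.0995]
orientation: [3.142, -0.002, 0.253]
force: [0.2, 2.0, 6.1]
gripper_width: 0.0139
finger_force: 30.0
t: 22.7
position: [0.5218, -0.1041, 0.0998]
orientation: [3.141, -0.003, 0.322]
force: [-0.5, 2.0, 6.9]
gripper_width: 0.0135
finger_force: 30.0
t 22.70 pos [ 0.5218 -0.1041  0.0998] rpy [ 3.1413 -0.0025  0.3222] F [-0.5062  1.9879  6.911 ] w 0.0135 j7 -1.03
turn about tool z -0.00326537912140612
```

Turned to within 0.003 rad. Back to pressing.

```bash
python3 drive.py '.034 0 0 0 0;.034 0 0 0 0;.034 0 0 -.03 0;.034 0 0 -.045 0;0 0 0 0 -.137;0 0 0 0 -.137;0 0 0 0 -.137;0 0 0 0 -.137;0 0 0 0 -.137;0 0 0 0 -.137;0 0 0 0 -.137;0 0 0 0 -.133;0 0 0 0 0' && python3 -c "
from h import *
go([.5375,-.006,.123],1.414)"
```

```text
t: 24.0
position: [0.5202, -0.1052, 0.1733]
orientation: [-3.141, -0.0, 1.414]
force: [0.0, 0.4, -0.7]
gripper_width: 0.0003
finger_force: 0.0
t 24.00 pos [ 0.5202 -0.1052  0.1733] rpy [-3.1408 -0.0001  1.4135] F [ 0.0338  0.3838 -0.6752] w 0.0003 j7 -0.18
tool shift now [0.1006 0.0016 0.0503]
turn about tool z -0.00045697522234577903
tool shift after turn [0.1006 0.0016 0.0503]
```

```bash
python3 drive.py '0 .05 .001 0 0;0 .0495 .0006 0 0;0 0 0 .03 0;0 0 0 .018 0;0 0 0 0 0;0 0 0 .004 0;0 0 0 .002 0;0 0 0 .002 0;0 0 0 0 0' && python3 drive.py '0 0 0 .002 0;0 0 0 .001 0;0 0 0 0 0'
```

```text
t: 24.9
position: [0.5383, -0.0074, 0.1183]
orientation: [3.14, 0.0, 1.413]
force: [0.1, -1.3, 1.0]
gripper_width: 0.0005
finger_force: 1.1
t: 25.2
position: [0.5389, -0.0078, 0.1164]
orientation: [3.139, 0.001, 1.413]
force: [-2.2, -2.2, 12.1]
gripper_width: 0.0003
finger_force: 6.3
```

```bash
python3 drive.py '0 0 0 .0015 0;0 0 0 0.0005 0;0 0 0 0 0;0 0 0 0 0;0 0 0 0 0;0 0 0 0 0;0 0 0 0 0;0 0 0 0 0;0 0 0 0 0;0 0 0 0 0;0 0 0 0 0' && python3 -c "
from h import *
bubble(12,name='pics/w9.png');go()
im=cv2.imread('pics/w9.png');cv2.imwrite('pics/w9c.png',cv2.resize(im[60:260,190:330],None,fx=3,fy=3))"
```

```text
t: 26.3
position: [0.5397, -0.008, 0.1158]
orientation: [3.137, 0.001, 1.413]
force: [-3.0, -3.5, 23.4]
gripper_width: 0.0005
finger_force: 11.6
bubble mm (+ = away from foot) 0.052996438360888326 sd 0.0144485380659296 [0.0334 0.0454 0.0711 0.051  0.0425 0.0533 0.0239 0.0629 0.0716 0.0545
 0.0709 0.0556]
rows bub,lines,ends, alt mm [142.0527 124.857  158.9584  87.     193.       0.147 ]
t 26.90 pos [ 0.5397 -0.008   0.1158] rpy [3.1366 0.001  1.4126] F [-4.03   -2.8624 23.0494] w 0.0006 j7 -0.39
```

View pics/w9c.png

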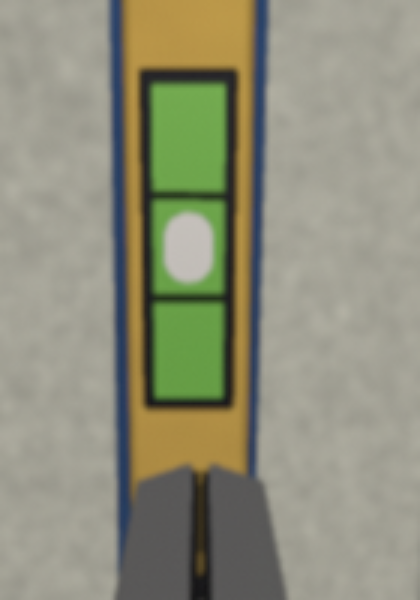

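The bubble at crop row ~247 sits midway between its lines (195 and 297). The level is straight on the stripe and pressed down with 23 N, so I'm handing in.

```bash
python3 -c "
from cell import bot
print(bot.hand_in())"
```

```text
the job is handed in; nothing more can be done
None
```

The job is handed in: the level stands lengthwise on the blue stripe, pressed down with about 23 N, and the bubble reads 0.05 mm from centre; the glassware and bottles were not touched.

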